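# Set the sprung leg of a phone stand to its mark and cam it tight

## Task

The low phone stand has to be set for filming the dumpling folding: its sprung sliding leg is run out too far and its cam lever is open. Grip the leg, ease it down until the engraved ring is level with the rim of the sleeve and, holding it there against its spring, swing the cam lever clockwise (seen from above) fully home against its stop with the same hand. Do not let go of the leg: finish while still holding it at the mark with the lever closed, and leave the things around the stand where they are.

Things in the scene. Friction and masses are not known exactly. Their poses are not given: they have to be found in the camera images.
- leg (a joint): slide of the sliding leg, m: height of the engraved ring above the sleeve's rim. 0 = ring level with the rim (wanted); positive = leg too far out; range -0.020 to 0.090, starts between 0.045 and 0.075. A spring floats the leg at about 0.06 (120 N/m, about 7 N upward at the mark) with about 2 N of drag: let go at the mark with the lever open, it rises out by itself. The leg also turns freely about its own upright axis, so a hand that grips it may turn with it.
- lever (a joint): hinge of the cam lever about the leg's upright axis, rad: 0 = fully closed against its stop, 0.90 = fully open; starts between 0.75 and 0.90. Closing is clockwise seen from above. It stays where it is left and takes about 0.13 to 0.23 N m to turn (5 to 9 N on its upright post). Over the last 0.3 rad the cam presses a brake on the leg; closed, it clamps the leg against sliding and turning.
- leg_mark (a point): the engraved ring: a dark line 4 mm wide around the bright steel sliding leg; the point is on the leg's axis at the ring's middle; its z axis points up along the leg. The leg is a round upright tube, 25 mm in diameter, bare for 54 mm above the ring; on top of it a rubber cap 28 mm in diameter and 6 mm thick, then a 7 mm long screw stud of 6 mm diameter.
- leg_grip (a point): place to grip the leg from above: on its axis, 30 mm above the engraved ring and 37 mm below the tip of the stud; moves with the leg. Gripped here, the fingers stand at the height of the lever's post when the leg is at its mark.
- sleeve_rim (a point): centre of the upper rim of the stand's fixed aluminium sleeve, on the leg's axis, 150 mm above the table; it does not move. The rim is 31 mm in diameter; below it sit the black cam ring (49 mm diameter, top 3 mm below the rim) and the stand's square base (150 x 150 x 14 mm, screwed to the table: it does not move).
- lever_post (a point): upright post of the cam lever, standing on the cam ring close beside the leg: 10 mm thick in the direction of swing, 14 mm deep from 17.5 to 31.5 mm from the leg's axis (5 mm clear of the leg), its top 48 mm above the sleeve's rim. The point is at its middle in plan, 24.5 mm from the leg's axis and 30 mm above the rim. A finger that grips the leg beside the post pushes it round when the hand turns.
- lever_ball (a point): black ball, 20 mm in diameter, at the outer end of the lever: a round arm 11 mm thick runs out level from the post's top; the ball's centre (the point) is 78 mm from the leg's axis and 40 mm above the rim. The direction from the leg's axis to the ball is the direction of the lever.
- dip_bowl: white china dipping bowl, 96 mm across, 42 mm high, beside the stand; origin under its centre. Leave it alone.
- phone_clamp: black phone clamp lying beside the stand, 78 mm long, 22 mm wide, 34 mm high; origin under its centre. Leave it alone.
- steamer: bamboo steamer basket with lid, 176 mm across, 98 mm high, at the right; origin under its centre. Leave it alone.
- tray: stainless steel tray, 340 x 240 x 45 mm, with chopsticks and dumplings, at the left; origin under its centre. Leave it alone.
Things that resemble listed ones, but are neither listed nor needed, are in the scene too. There is more than one size of the part that bears leg; the job needs the middle-sized.

How it is judged:
On the way, in this order (a step that is already met when the one before it is completed fails the run):
1. the leg is gripped and held with its ring level with the sleeve's rim (within 5 mm) while the lever is still open (value of joint leg between -0.005 and 0.005 m and contact force between the fingers and leg above 1.5 N and value of joint lever above 0.65 rad), for 0.2 s.
2. the lever is closed (within 0.08 rad of its stop) with the leg held at the mark (value of joint leg between -0.005 and 0.005 m and contact force between the fingers and leg above 1.5 N and value of joint lever below 0.08 rad), for 0.2 s.
At the end, for the whole second after the job is handed in: The ring is within 5 mm of the sleeve's rim, the lever within 0.08 rad of its closed stop, the fingers still press on the leg with more than 1.5 N, the leg is at rest, and bowl, clamp, steamer and tray are within 20 mm of where they stood (all of step 2 and linear speed of leg below 0.01 m/s and distance of each of dip_bowl, phone_clamp, steamer, tray from where it was at the start of the episode below 0.02 m); the arm keeps its last pose, push and grip.
It fails at once if the lever is swung towards closed (past 0.6 rad) while the leg is more than 8 mm off its mark (value of joint lever below 0.6 rad and not (value of joint leg between -0.008 and 0.008 m)).
It fails at once if the leg is let go once the lever is past 0.6 rad (value of joint lever below 0.6 rad and contact force between the fingers and leg below 0.1 N).
It fails at once if bowl, clamp, steamer or tray is pushed away by more than 30 mm (distance of any of dip_bowl, phone_clamp, steamer, tray from where it was at the start of the episode above 0.03 m).
It also fails if it takes over 45 s, if anything falls off the work surface, if the arm or the gripper's body presses on something with over 40 N, if the wrist force passes 120 N, or if a joint passes its speed limit or range.

## Robot

A 7-joint arm with a two-finger parallel gripper is mounted at the origin on the work surface. World frame = base frame: x ahead of the robot, y to its left, z up, the work surface at z = 0. Lengths are in m, angles in rad, forces in N, time in s.
With the tool pointing down it reaches from about 0.425 to 0.8 m from the base axis. Payload 8.3 kg.
Tool frame: the origin (TCP) lies midway between the tips of the shut fingers; the grasp point (between the pads) lies 19 mm behind it; z points along the fingers, y is the line along which they close (so a half turn about z gives the same grasp; the last joint's range is limited). The gripper opens to 85 mm and grips with 20 to 120 N. Pads are 22 mm wide; open, the fingers measure 114 mm over their backs; the gripper's body (76 mm by 85 mm) begins 54 mm behind the grasp point. The pads swing forward as they close: fully open they stand 13 mm farther back than shut.
Start: joints at [-1.173, 0.383, 0.016, 1.37, -0.006, 1.388, -0.046], TCP at [0.278, 0.56, 0.231] pointing down, gripper open.
Joint ranges: [-2.95, 2.95], [-0.25, 2.06], [-1.52, 1.56], [0.18, 2.33], [-1.44, 4.58], [0.02, 2.06], [-3.01, 3.01]. Speed limits (rad/s): [2.39, 2.39, 3.01, 3.01, 3.14, 3.14, 3.14].

## Interface

Orientations are given as a unit quaternion [w, x, y, z].
In Python, from workcell import env gives the robot as it stands.
- The arm moves only by the tool servo_tool, never from a script. Its argument "motion" is a list of rows, each a list of 7 numbers: the shift along the tool's x, y, z in cm, then the turn, a rotation vector about the tool's x, y, z in rad, then the opening, from 0 (shut) to 1 (fully open). A call has 1 to 20 rows; each row shifts and turns the commanded pose from where the row before left it, along the tool's axes as they then stand; what a row does not reach is not made up. A row lasts 1/12 s, in which the tool goes at most 41.7 mm and 7.16 degrees, less where a joint would pass 70% of its speed; a pose out of reach is approached as far as the arm can. A call with a gripper value outside its range is refused whole. The fingers move at their own pace and stop on an object; "grip_force" is the grip in N (left out, the last holds). Time passes only in rows, so rows that do not move let the fingers close. It gives the time, the measured TCP pose, the force, the opening and the grip force at its end, in the units of the state.
- env.observe(): the state, without advancing time (a new reading comes with each control period).
- env.read_camera(name): name is "scene" or "top" or "wrist"; returns a dict with "img" (480x640x3 uint8, red, green, blue), "range_z" (480x640 float32, m along the optical axis (not along the pixel's ray), 0 where there is no reading), "fx", "fy", "cx", "cy" (pixels), "R" (3x3) and "t" (3): a world point X has camera coordinates R X + t; the wrist camera has in their place "tool_from_camera" (4x4, takes a point from camera to tool coordinates, whose origin is the TCP and whose axes are the flange's). Camera axes: x right, y down, z forward; pixel columns grow to the right and rows downward; lengths in m; the calibration is good to about 2 mm. A picture is of the moment at which its call begins: read the wrist's pose just before it.
- env.sign_off(): hands the job in; it is judged then, once.
The state is a dict: "time_s": time; "joint_pos": joint angles; "qd": joint speeds; "joint_efforts": joint torques, N m; "ee_pos": TCP position; "ee_rot": TCP orientation; "force": force on the tool from outside, world axes, zero at the start; "torque": the same for the moment, N m; "gripper_width": finger opening in m; "grasp_force": force on a finger pad.
Only numpy, scipy, OpenCV 4.12 (cv2) and the standard library are available. Lean on these libraries where they do the work, as an engineer would, in place of code of your own. Each camera call takes 0.05 s, during which the arm holds its last target. There are 200 camera calls.

## Working session

There is one attempt and no reset: what is moved stays moved. The work goes in short steps, Python scripts to look and compute and a tool call to move; the robot and the scene stay as the last step left them, time stands still between calls to the robot, and variables do not carry over. Pictures are saved under pics/ and viewed, at most 10 in all, crops included, and the job is handed in when it is done.

Besides the shell and the picture viewer there is one more tool, called after ">>>" as name(argument=value, ...), one argument or row to a line, values as JSON. servo_tool: Moves the arm, as the interface text tells. Its arguments: {"type":"object","properties":{"motion":{"type":"array"},"grip_force":{"type":"number"}},"required":["motion"]}

```bash
mkdir -p pics; cat > h.py <<'E'
from workcell import env
import numpy as np, cv2
def world(c,u,v,z=None):
    z=c["range_z"][v,u] if z is None else z
    p=np.array([(u-c["cx"])/c["fx"]*z,(v-c["cy"])/c["fy"]*z,z])
    return c["R"].T@(p-c["t"])
def pix(c,X):
    p=c["R"]@np.array(X)+c["t"]; return p[0]/p[2]*c["fx"]+c["cx"],p[1]/p[2]*c["fy"]+c["cy"]
E
python3 - <<'E'
from h import *
import pickle
s=env.observe(); print(s)
for n in("scene","top"):
    c=env.read_camera(n); pickle.dump(c,open(n+".pkl","wb")); cv2.imwrite(f"pics/{n}0.png",c["img"][:,:,::-1]); print(n,c["fx"],-c["R"].T@c["t"])
E
```

```text
{'time_s': 0.0, 'joint_pos': array([-1.17292797,  0.38424961,  0.01638229,  1.37113742, -0.00632525,
        1.38822879, -0.04644896]), 'qd': array([ 6.11704584e-04,  6.06166243e-04, -1.44048947e-03,  7.16522360e-05,
        9.82065493e-04,  1.60557520e-03,  1.99130068e-04]), 'joint_efforts': array([-3.14319650e-04, -6.27604079e+01,  8.43690746e-01, -3.71822441e+01,
        1.63474877e-02,  1.42065235e-02, -1.99101424e-05]), 'ee_pos': array([0.27763721, 0.55938384, 0.23027938]), 'ee_rot': array([-2.18215502e-04,  2.28301526e-01,  9.73589975e-01, -9.62836651e-04]), 'force': array([-0.50045226, -1.72982237, -0.09326741]), 'torque': array([ 0.01068969,  0.0083544 , -0.03251916]), 'grasp_force': 0.0, 'gripper_width': 0.08552283797117617}
scene 440.3960567795477 [ 1.26742198 -0.70509853  0.91275833]
top 451.8490165372214 [ 0.44578738 -0.00159722  1.51039461]
```

View pics/scene0.png

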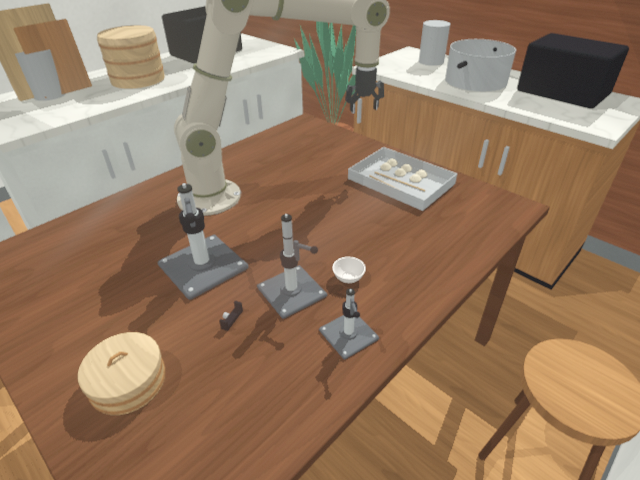

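View pics/top0.png

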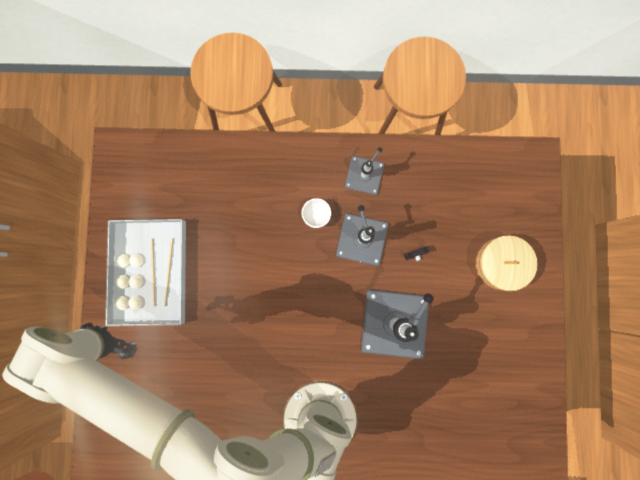

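The middle stand is at about (290,255) in the scene view and (365,237) in the top view, with its ball at about (361,209). The small and large stands are lookalikes. I'll enlarge both.

```bash
python3 - <<'E'
from h import *
import pickle
a=pickle.load(open("scene.pkl","rb"));b=pickle.load(open("top.pkl","rb"))
A=cv2.resize(a["img"][205:315,255:325],None,fx=5,fy=5,interpolation=2)
B=cv2.resize(b["img"][195:270,335:395],None,fx=6,fy=6,interpolation=2)
im=np.zeros((550,720,3),np.uint8); im[:550,:350]=A; im[:450,355:715]=B
cv2.imwrite("pics/crop1.png",im[:,:,::-1])
for n,c,(u0,u1,v0,v1) in(("top",b,(335,395,195,270)),):
    P=np.array([[*world(c,u,v),u,v] for v in range(v0,v1) for u in range(u0,u1)])
    for lo,hi in((.008,.02),(.14,.16),(.175,.205),(.21,.30)):
        m=P[(P[:,2]>lo)&(P[:,2]<hi)]; print(lo,len(m),m.mean(0).round(4),m.min(0).round(3),m.max(0).round(3))
    m=P[P[:,2]>.165]; print(m[np.argsort(m[:,2])].round(3).tolist())
E
```

```text
0.008 1537 [ 5.830000e-01 -1.260000e-01  1.380000e-02  3.613748e+02  2.397866e+02] [ 4.94e-01 -2.34e-01  8.00e-03  3.36e+02  1.97e+02] [ 7.26e-01 -4.20e-02  2.00e-02  3.94e+02  2.66e+02]
0.14 106 [ 5.805000e-01 -1.230000e-01  1.478000e-01  3.641038e+02  2.365943e+02] [ 5.64e-01 -1.50e-01  1.40e-01  3.58e+02  2.26e+02] [ 6.13e-01 -1.04e-01  1.58e-01  3.73e+02  2.42e+02]
0.175 116 [ 6.328000e-01 -1.145000e-01  1.939000e-01  3.628879e+02  2.173190e+02] [ 5.74e-01 -1.33e-01  1.77e-01  3.58e+02  2.05e+02] [ 6.69e-01 -1.00e-01  2.05e-01  3.69e+02  2.37e+02]
0.21 96 [ 5.852000e-01 -1.268000e-01  2.598000e-01  3.691458e+02  2.310625e+02] [ 5.73e-01 -1.40e-01  2.12e-01  3.64e+02  2.26e+02] [ 5.99e-01 -1.15e-01  2.74e-01  3.74e+02  2.36e+02]
[[0.574, -0.127, 0.17, 366.0, 238.0], [0.574, -0.13, 0.17, 367.0, 238.0], [0.61, -0.117, 0.174, 363.0, 226.0], [0.58, -0.117, 0.174, 363.0, 236.0], [0.577, -0.12, 0.174, 364.0, 237.0], [0.603, -0.12, 0.177, 364.0, 228.0], [0.591, -0.117, 0.177, 363.0, 232.0], [0.582, -0.117, 0.177, 363.0, 235.0], [0.612, -0.116, 0.179, 363.0, 225.0], [0.603, -0.122, 0.183,
[... 7818 characters left out ...]
.446, -0.002, 1.51, 373.0, 207.0], [0.446, -0.002, 1.51, 336.0, 204.0], [0.446, -0.002, 1.51, 356.0, 199.0], [0.446, -0.002, 1.51, 341.0, 208.0], [0.446, -0.002, 1.51, 349.0, 212.0], [0.446, -0.002, 1.51, 345.0, 216.0], [0.446, -0.002, 1.51, 365.0, 215.0], [0.446, -0.002, 1.51, 377.0, 227.0], [0.446, -0.002, 1.51, 348.0, 225.0], [0.446, -0.002, 1.51, 381.0, 233.0], [0.446, -0.002, 1.51, 370.0, 238.0], [0.446, -0.002, 1.51, 349.0, 240.0], [0.446, -0.002, 1.51, 375.0, 244.0], [0.446, -0.002, 1.51, 357.0, 249.0], [0.446, -0.002, 1.51, 361.0, 249.0], [0.446, -0.002, 1.51, 347.0, 250.0], [0.446, -0.002, 1.51, 347.0, 254.0], [0.446, -0.002, 1.51, 391.0, 258.0], [0.446, -0.002, 1.51, 371.0, 263.0]]
```

View pics/crop1.png

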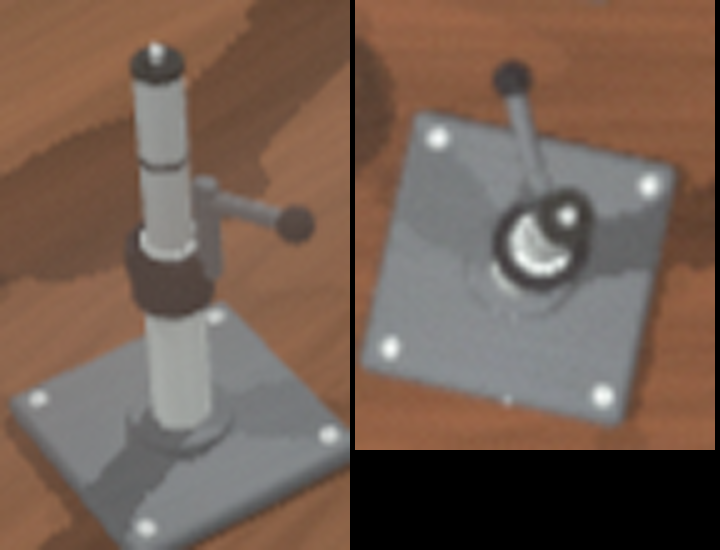

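The axis is at about (0.586, -0.128). The cap top at 0.266 puts the ring at about 0.206, so leg ≈ 0.056. The ball at (0.661, -0.108) is 78 mm out, which matches, so the lever direction is about 0.26 rad from +x. I'll rise first and then move over the leg.

>>> servo_tool(
  motion=[
    [0, 0, -3, 0, 0, 0, 1],
    [0, 0, -3, 0, 0, 0, 1],
    [0, 0, -3, 0, 0, 0, 1],
    [-2.42, -2.0, 0, 0, 0, 0, 1],
    [-2.42, -2.0, 0, 0, 0, 0, 1],
    [-2.42, -2.0, 0, 0, 0, 0, 1],
    [-2.42, -2.0, 0, 0, 0, 0, 1],
    [-2.42, -2.0, 0, 0, 0, 0, 1],
    [-2.42, -2.0, 0, 0, 0, 0, 1],
    [-2.42, -2.0, 0, 0, 0, 0, 1],
    [-2.42, -2.0, 0, 0, 0, 0, 1],
    [-2.42, -2.0, 0, 0, 0, 0, 1],
    [-2.42, -2.0, 0, 0, 0, 0, 1],
    [-2.42, -2.0, 0, 0, 0, 0, 1],
    [-2.42, -2.0, 0, 0, 0, 0, 1],
    [-2.42, -2.0, 0, 0, 0, 0, 1],
    [-2.42, -2.0, 0, 0, 0, 0, 1],
    [-2.42, -2.0, 0, 0, 0, 0, 1],
    [-2.42, -2.0, 0, 0, 0, 0, 1],
    [-2.42, -2.0, 0, 0, 0, 0, 1],
  ],
  grip_force=40,
)

```text
time_s: 1.77
ee_pos: [0.4953, 0.0708, 0.3211]
ee_rot: [-0.0, 0.228, 0.974, -0.0]
force: [-0.7, 0.4, 0.1]
gripper_width: 0.0854
grasp_force: 0.0
```

>>> servo_tool(
  motion=[
    [-2.42, -2.0, 0, 0, 0, 0, 1],
    [-2.42, -2.0, 0, 0, 0, 0, 1],
    [-2.42, -2.0, 0, 0, 0, 0, 1],
    [-2.42, -2.0, 0, 0, 0, 0, 1],
    [0, 0, 0, 0, 0, -0.09, 1],
    [0, 0, 0, 0, 0, -0.09, 1],
    [0, 0, 0, 0, 0, -0.09, 1],
    [0, 0, 0, 0, 0, -0.09, 1],
    [0, 0, 0, 0, 0, -0.09, 1],
    [0, 0, 0, 0, 0, 0, 1],
    [0, 0, 0, 0, 0, 0, 1],
  ],
)

```text
time_s: 2.68
ee_pos: [0.5462, -0.0423, 0.321]
ee_rot: [-0.0, 0.007, 1.0, -0.0]
force: [-0.3, -0.1, 0.6]
gripper_width: 0.0851
grasp_force: 0.0
```

>>> servo_tool(
  motion=[
    [-1.3, -2.85, 0, 0, 0, 0, 1],
    [-1.3, -2.85, 0, 0, 0, 0, 1],
    [-1.3, -2.85, 0, 0, 0, 0, 1],
    [0, 0, 0, 0, 0, 0, 1],
    [0, 0, 0, 0, 0, 0, 1],
  ],
)

```text
time_s: 3.1
ee_pos: [0.5842, -0.1305, 0.3206]
ee_rot: [-0.001, 0.009, 1.0, -0.001]
force: [-0.6, 0.8, 0.0]
gripper_width: 0.0856
grasp_force: 0.0
```

```bash
cat >> h.py <<'E'
from scipy.spatial.transform import Rotation as Ro
def wristcam():
    s=env.observe(); c=env.read_camera("wrist"); q=s["ee_rot"]
    R=Ro.from_quat([q[1],q[2],q[3],q[0]]).as_matrix(); T=np.eye(4); T[:3,:3]=R; T[:3,3]=s["ee_pos"]
    W=T@c["tool_from_camera"]; c["R"]=W[:3,:3].T; c["t"]=-W[:3,:3].T@W[:3,3]; return s,c
E
python3 - <<'E'
from h import *
s,c=wristcam(); print(s["ee_pos"],s["joint_pos"].round(2))
cv2.imwrite("pics/w1.png",c["img"][:,:,::-1])
import pickle; pickle.dump(c,open("w1.pkl","wb"))
for X in([.586,-.128,.273],[.661,-.108,.19]): print(pix(c,X))
E
```

```text
[ 0.58423463 -0.13053516  0.32059175] [-0.23  0.33  0.54  1.3  -0.16  1.56  1.84]
(np.float64(325.8206906323456), np.float64(269.3444101534359))
(np.float64(349.9998406546854), np.float64(314.19344016604083))
```

View pics/w1.png

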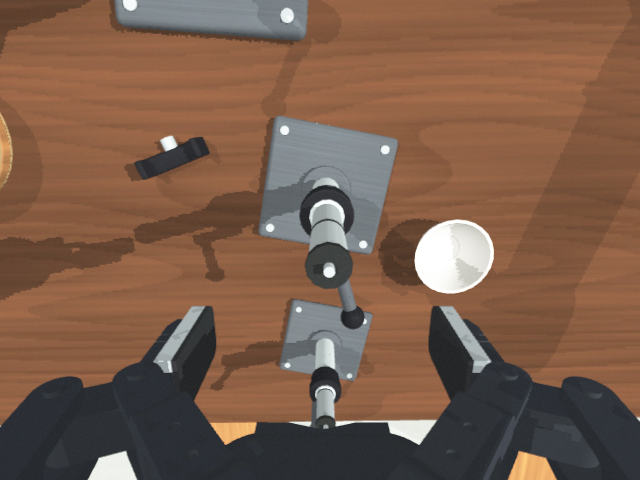

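The wrist picture shows the stud tip at (330,270), the cap at (328,265) and the ball at (353,318), all within a few pixels of the predictions. I'll refine from depth.

```bash
python3 - <<'E'
from h import *
import pickle
c=pickle.load(open("w1.pkl","rb"))
P=np.array([[*world(c,u,v),u,v] for v in range(180,340) for u in range(280,390)])
def s(n,m): print(n,len(m),np.median(m,0).round(4),((np.percentile(m,2,0)+np.percentile(m,98,0))/2).round(4))
r=np.hypot(P[:,0]-.586,P[:,1]+.128)
s("stud",P[(P[:,2]>.270)&(r<.02)]); s("cap",P[(P[:,2]>.262)&(P[:,2]<.2695)&(r<.02)])
m=P[(P[:,2]>.192)&(P[:,2]<.21)&(r>.06)&(r<.1)]; s("ball",m)
s("rim",P[(abs(P[:,2]-.150)<.0015)&(r<.02)]);s("cam",P[(abs(P[:,2]-.147)<.0015)&(r<.027)])
print(world(c,330,270),world(c,353,318),c["fx"])
for z in(.273,.266,.19): 
  d=z; 
# ray intersect at given height
o=-c["R"].T@c["t"]
for u,v,z in((329.5,270,.273),(328.5,265,.266),(353,318,.19)):
    d=c["R"].T@np.array([(u-c["cx"])/c["fx"],(v-c["cy"])/c["fy"],1]); print((o+d*(z-o[2])/d[2]).round(4))
E
```

```text
stud 131 [ 5.862e-01 -1.267e-01  2.743e-01  3.280e+02  2.710e+02] [ 5.868e-01 -1.267e-01  2.729e-01  3.282e+02  2.708e+02]
cap 1623 [ 5.850e-01 -1.266e-01  2.674e-01  3.280e+02  2.640e+02] [ 5.864e-01 -1.265e-01  2.665e-01  3.285e+02  2.650e+02]
ball 542 [ 6.573e-01 -1.080e-01  1.971e-01  3.510e+02  3.150e+02] [ 6.564e-01 -1.071e-01  1.971e-01  3.515e+02  3.135e+02]
rim 326 [ 5.765e-01 -1.308e-01  1.493e-01  3.210e+02  2.050e+02] [ 5.819e-01 -1.283e-01  1.500e-01  3.240e+02  2.105e+02]
cam 699 [ 5.781e-01 -1.272e-01  1.478e-01  3.250e+02  2.060e+02] [ 5.827e-01 -1.265e-01  1.472e-01  3.260e+02  2.110e+02]
[ 0.58621881 -0.12567824  0.27351534] [ 0.65902377 -0.10629518  0.19972849] 369.5931554273757
[ 0.5864 -0.1259  0.273 ]
[ 0.5862 -0.1264  0.266 ]
[ 0.6646 -0.1055  0.19  ]
```

Axis (0.5862, -0.1268), leg ≈ 0.057. I'll descend and grip.

>>> servo_tool(
  motion=[
    [-0.2, 0.37, 1.3, 0, 0, 0, 1],
    [0, 0, 1.5, 0, 0, 0, 1],
    [0, 0, 1.5, 0, 0, 0, 1],
    [0, 0, 1.5, 0, 0, 0, 1],
    [0, 0, 1.5, 0, 0, 0, 1],
    [0, 0, 1.5, 0, 0, 0, 1],
    [0, 0, 1.2, 0, 0, 0, 1],
    [0, 0, 0.7, 0, 0, 0, 1],
    [0, 0, 0, 0, 0, 0, 1],
    [0, 0, 0, 0, 0, 0, 1],
    [0, 0, 0, 0, 0, 0, 1],
  ],
)

```text
time_s: 4.07
ee_pos: [0.5869, -0.1245, 0.2153]
ee_rot: [0.001, 0.005, 1.0, -0.0]
force: [-0.4, -0.0, 0.6]
gripper_width: 0.0852
grasp_force: 0.0
```

```bash
python3 - <<'E'
from h import *
s,c=wristcam(); print(s["ee_pos"],s["force"].round(1))
cv2.imwrite("pics/w2.png",c["img"][:,:,::-1])
E
```

```text
[ 0.58692525 -0.12448798  0.21530086] [-0.4 -0.   0.6]
```

View pics/w2.png

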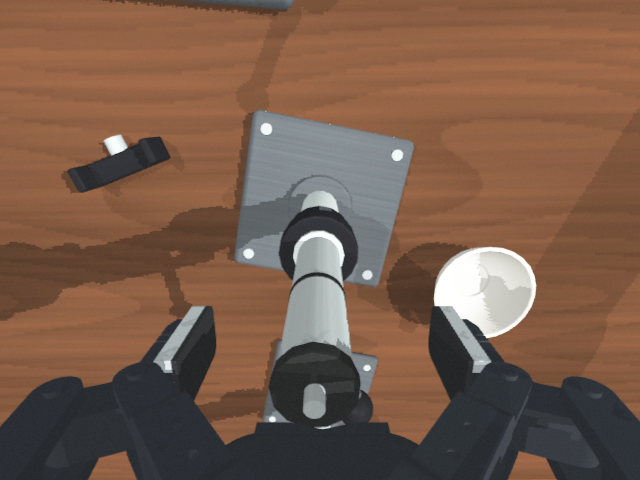

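The leg stands between the fingers, with the stud at (314,400), about 2 mm left of the midline at about 322. I'll shift and close.

>>> servo_tool(
  motion=[
    [0.07, -0.22, 0.1, 0, 0, 0, 1],
    [0, 0, 0, 0, 0, 0, 1],
    [0, 0, 0, 0, 0, 0, 0.5],
    [0, 0, 0, 0, 0, 0, 0.3],
    [0, 0, 0, 0, 0, 0, 0.1],
    [0, 0, 0, 0, 0, 0, 0],
    [0, 0, 0, 0, 0, 0, 0],
    [0, 0, 0, 0, 0, 0, 0],
    [0, 0, 0, 0, 0, 0, 0],
    [0, 0, 0, 0, 0, 0, 0],
    [0, 0, 0, 0, 0, 0, 0],
    [0, 0, 0, 0, 0, 0, 0],
  ],
  grip_force=50,
)

```text
time_s: 5.12
ee_pos: [0.5857, -0.1268, 0.2133]
ee_rot: [-0.0, 0.005, 1.0, -0.0]
force: [-0.0, -1.3, -0.2]
gripper_width: 0.0238
grasp_force: 48.9
```

```bash
python3 - <<'E'
from h import *
s,c=wristcam(); print(s)
P=np.array([[*world(c,u,v),u,v] for v in range(200,479) for u in range(220,420)])
r=np.hypot(P[:,0]-.586,P[:,1]+.127); m=P[(P[:,2]>.255)&(P[:,2]<.29)&(r<.02)]
print(np.histogram(m[:,2],np.arange(.255,.285,.002)))
cv2.imwrite("pics/w3.png",c["img"][150:,:,::-1])
E
```

```text
{'time_s': 5.1167, 'joint_pos': array([-0.23432562,  0.36181965,  0.52199809,  1.49317131, -0.18246279,
        1.33525063,  1.86231018]), 'qd': array([ 0.00112132, -0.00176901,  0.00110409, -0.00025476, -0.00164479,
        0.0005275 ,  0.0007505 ]), 'joint_efforts': array([-2.81502062e-02, -5.49348235e+01,  7.11330101e+00, -3.60795736e+01,
       -2.27688393e-02,  2.04856630e-02, -5.62078989e-03]), 'ee_pos': array([ 0.58573116, -0.12678475,  0.21329036]), 'ee_rot': array([-1.41897932e-05,  5.38081073e-03,  9.99985523e-01, -2.55986313e-05]), 'force': array([-0.02504835, -1.25347227, -0.19655573]), 'torque': array([-0.03577575, -0.00435771,  0.01468124]), 'grasp_force': 48.8751001493074, 'gripper_width': 0.023835447273864982}
(array([ 329,  337,  210,  241,  435, 1535, 3391,  236,  235,  408,   38,
         27,   21,   24]), array([0.255, 0.257, 0.259, 0.261, 0.263, 0.265, 0.267, 0.269, 0.271,
       0.273, 0.275, 0.277, 0.279, 0.281, 0.283]))
```

View pics/w3.png

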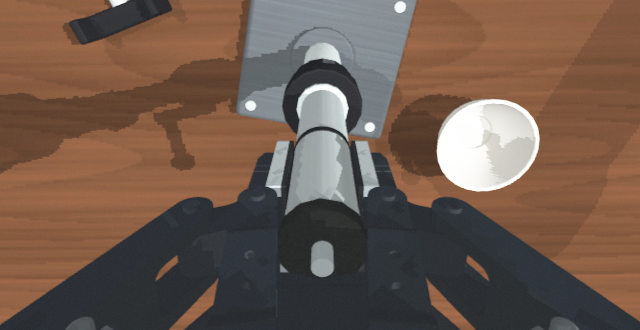

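Gripped: the fingers are on the leg just above the ring. I'll ease it down most of the way and measure from near.

>>> servo_tool(
  motion=[
    [0, 0, 0.3, 0, 0, 0, 0],
    [0, 0, 0.5, 0, 0, 0, 0],
    [0, 0, 0.5, 0, 0, 0, 0],
    [0, 0, 0.5, 0, 0, 0, 0],
    [0, 0, 0.5, 0, 0, 0, 0],
    [0, 0, 0.5, 0, 0, 0, 0],
    [0, 0, 0.5, 0, 0, 0, 0],
    [0, 0, 0.5, 0, 0, 0, 0],
    [0, 0, 0.5, 0, 0, 0, 0],
    [0, 0, 0.3, 0, 0, 0, 0],
    [0, 0, 0.2, 0, 0, 0, 0],
    [0, 0, 0, 0, 0, 0, 0],
    [0, 0, 0, 0, 0, 0, 0],
  ],
)

```text
time_s: 6.25
ee_pos: [0.5858, -0.1267, 0.165]
ee_rot: [-0.0, 0.005, 1.0, -0.0]
force: [-1.5, 1.0, 4.5]
gripper_width: 0.0236
grasp_force: 49.6
```

```bash
python3 - <<'E'
from h import *
s,c=wristcam(); print(s["ee_pos"],s["force"].round(1),s["torque"].round(2),s["grasp_force"])
P=np.array([[*world(c,u,v),u,v] for v in range(200,479) for u in range(220,420)])
r=np.hypot(P[:,0]-.586,P[:,1]+.127); m=P[(P[:,2]>.20)&(P[:,2]<.235)&(r<.02)]
print(np.histogram(m[:,2],np.arange(.2,.235,.002)))
m=P[(r<.021)&(abs(P[:,2]-.15)<.003)];print("rim z",len(m),np.median(m[:,2]))
im=cv2.resize(c["img"][220:340,240:400],None,fx=5,fy=5,interpolation=2)
cv2.imwrite("pics/w4.png",im[:,:,::-1])
for z in(.15,.155,.16): print(z,pix(c,[.586-.0125,-.127,z]))
E
```

```text
[ 0.58575066 -0.12674518  0.1649635 ] [-1.5  1.   4.5] [0.07 0.3  0.08] 49.60294967866503
(array([ 345,  623,  433,  316,  340,  272,  187,  387,  554, 4353,  335,
        240,  323,  196,   23,   20,   26]), array([0.2  , 0.202, 0.204, 0.206, 0.208, 0.21 , 0.212, 0.214, 0.216,
       0.218, 0.22 , 0.222, 0.224, 0.226, 0.228, 0.23 , 0.232, 0.234]))
rim z 2144 0.1485853948367029
0.15 (np.float64(320.23537181246206), np.float64(268.3609069599197))
0.155 (np.float64(320.19977835576407), np.float64(272.60882604521487))
0.16 (np.float64(320.1620868274032), np.float64(277.10714055388576))
```

View pics/w4.png

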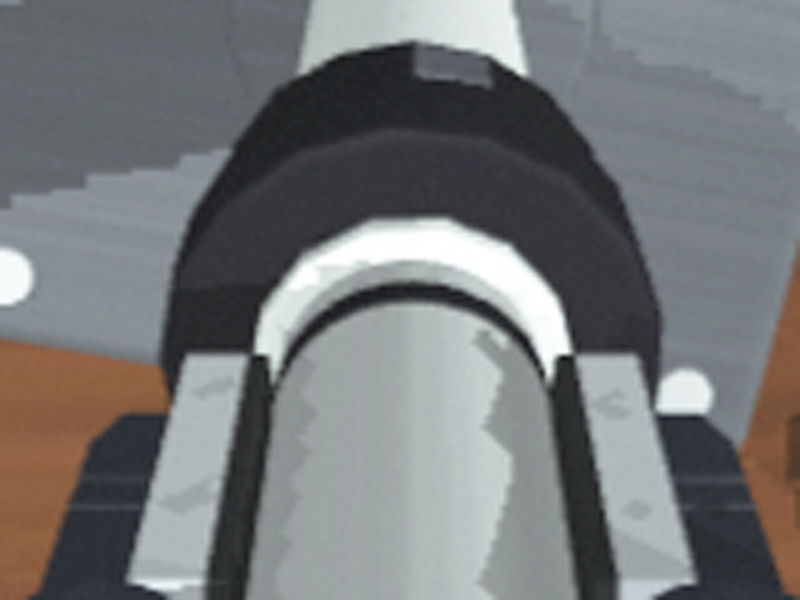

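```bash
python3 - <<'E'
from h import *
s,c=wristcam(); print(s["ee_pos"])
for r,z in((.0245,.147),(.0155,.147),(.0155,.15),(.0125,.15),(.0125,.155),(.0125,.157),(.0125,.159),(.0125,.161)): print(r,z,(pix(c,[.5862-r,-.127,z])[1]-220)*5)
# cap top plane
P=np.array([[*world(c,u,v)] for v in range(340,479) for u in range(260,380)]); r=np.hypot(P[:,0]-.586,P[:,1]+.127)
print(np.median(P[(r<.013)&(r>.005)&(P[:,2]>.21)&(P[:,2]<.225)],0))
P=np.array([[*world(c,u,v)] for v in range(215,290) for u in range(260,380)]); r=np.hypot(P[:,0]-.586,P[:,1]+.127)
print(np.median(P[(r<.0235)&(r>.0165)&(P[:,2]>.14)&(P[:,2]<.153)],0))
E
```

```text
[ 0.58578906 -0.12674096  0.16503486]
0.0245 0.147 109.99139032784115
0.0155 0.147 201.1689467017422
0.0155 0.15 212.9357775084526
0.0125 0.15 243.12319653931013
0.0125 0.155 264.3881189092198
0.0125 0.157 273.2387112533553
0.0125 0.159 282.29660961399645
0.0125 0.161 291.56918384638715
[ 0.58171242 -0.12748753  0.21898069]
[ 0.5701976  -0.12748751  0.14801592]
```

Ring is about 7 mm high from the image (row 291 against the rim junction at 262) and about 8 mm from depth. I'll lower it 7.3 mm.

>>> servo_tool(
  motion=[
    [0, 0, 0.3, 0, 0, 0, 0],
    [0, 0, 0.3, 0, 0, 0, 0],
    [0, 0, 0.13, 0, 0, 0, 0],
    [0, 0, 0, 0, 0, 0, 0],
    [0, 0, 0, 0, 0, 0, 0],
    [0, 0, 0, 0, 0, 0, 0],
  ],
)

```text
time_s: 6.85
ee_pos: [0.5857, -0.1268, 0.158]
ee_rot: [0.0, 0.005, 1.0, -0.0]
force: [-2.4, 0.4, 6.1]
gripper_width: 0.0236
grasp_force: 49.8
```

```bash
python3 - <<'E'
from h import *
s,c=wristcam(); print(s["ee_pos"],s["force"].round(1),s["torque"].round(2),s["grasp_force"])
P=np.array([[*world(c,u,v)] for v in range(340,479) for u in range(260,380)]); r=np.hypot(P[:,0]-.586,P[:,1]+.127)
print(np.median(P[(r<.013)&(r>.005)&(P[:,2]>.20)&(P[:,2]<.22)],0))
P=np.array([[*world(c,u,v)] for v in range(215,290) for u in range(260,380)]); r=np.hypot(P[:,0]-.586,P[:,1]+.127)
print(np.median(P[(r<.0235)&(r>.0165)&(P[:,2]>.14)&(P[:,2]<.153)],0))
im=cv2.resize(c["img"][220:340,240:400],None,fx=5,fy=5,interpolation=2)
cv2.imwrite("pics/w5.png",im[:,:,::-1])
E
```

```text
[ 0.58574982 -0.12678053  0.15800769] [-2.4  0.4  6.1] [ 0.1   0.42 -0.02] 49.78575645131059
[ 0.58092623 -0.12745256  0.2119087 ]
[ 0.56943058 -0.12748824  0.14798867]
```

View pics/w5.png

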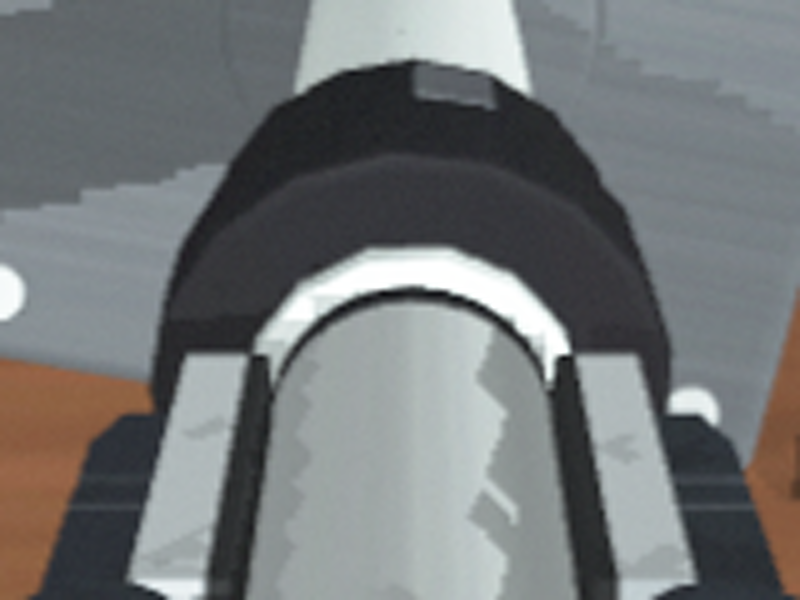

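About two thirds of the ring's 4 mm shows above the rim (rows 288–300), so the leg is within about 1 mm of the mark. Now I'll swing the lever, turning about the tool's +z, which is clockwise from above.

>>> servo_tool(
  motion=[
    [0, 0, 0.03, 0, 0, 0.03, 0],
    [0, 0, 0, 0, 0, 0.05, 0],
    [0, 0, 0, 0, 0, 0.05, 0],
    [0, 0, 0, 0, 0, 0.05, 0],
    [0, 0, 0, 0, 0, 0.05, 0],
    [0, 0, 0, 0, 0, 0.05, 0],
    [0, 0, 0, 0, 0, 0.05, 0],
    [0, 0, 0, 0, 0, 0.05, 0],
    [0, 0, 0, 0, 0, 0.05, 0],
    [0, 0, 0, 0, 0, 0.05, 0],
    [0, 0, 0, 0, 0, 0.05, 0],
    [0, 0, 0, 0, 0, 0.05, 0],
    [0, 0, 0, 0, 0, 0.05, 0],
    [0, 0, 0, 0, 0, 0, 0],
  ],
)

```text
time_s: 8.07
ee_pos: [0.5859, -0.1262, 0.158]
ee_rot: [0.0, 0.316, 0.949, 0.0]
force: [-3.0, 1.8, 8.0]
gripper_width: 0.0238
grasp_force: 51.1
```

```bash
cat > m.py <<'E'
from h import *
s,c=wristcam(); print(s["ee_pos"],s["ee_rot"].round(3),s["force"].round(1),s["torque"].round(2),s["grasp_force"],s["joint_pos"].round(2))
P=np.array([[*world(c,u,v)] for v in range(340,479) for u in range(260,380)]); r=np.hypot(P[:,0]-.586,P[:,1]+.127)
print("cap",np.median(P[(r<.013)&(r>.005)&(P[:,2]>.20)&(P[:,2]<.22)],0))
for n in("top","scene"):
    c=env.read_camera(n)
    P=np.array([[*world(c,u,v)] for v in range(150,330) for u in range(240,420)]); r=np.hypot(P[:,0]-.586,P[:,1]+.127)
    m=P[(r<.092)&(r>.066)&(P[:,2]>.178)&(P[:,2]<.202)]; a=np.arctan2(m[:,1]+.127,m[:,0]-.586)
    print(n,np.histogram(a,np.arange(-1.6,.8,.1)))
E
python3 m.py
```

```text
[ 0.58593523 -0.12619901  0.15800021] [0.    0.316 0.949 0.   ] [-3.   1.8  8. ] [0.37 0.58 0.1 ] 51.05550581924035 [-0.31  0.42  0.63  1.57 -0.26  1.23  1.29]
cap [ 0.58179323 -0.12390453  0.21182908]
top (array([0, 0, 0, 0, 0, 0, 0, 0, 0, 0, 0, 0, 0, 0, 0, 0, 0, 0, 0, 0, 0, 0,
       0, 0]), array([-1.60000000e+00, -1.50000000e+00, -1.40000000e+00, -1.30000000e+00,
       -1.20000000e+00, -1.10000000e+00, -1.00000000e+00, -9.00000000e-01,
       -8.00000000e-01, -7.00000000e-01, -6.00000000e-01, -5.00000000e-01,
       -4.00000000e-01, -3.00000000e-01, -2.00000000e-01, -1.00000000e-01,
        1.33226763e-15,  1.00000000e-01,  2.00000000e-01,  3.00000000e-01,
        4.00000000e-01,  5.00000000e-01,  6.00000000e-01,  7.00000000e-01,
        8.00000000e-01]))
scene (array([ 0,  0,  0,  0,  0,  0,  0,  0,  0,  0,  0,  0,  0,  0,  0, 20, 28,
        7,  0,  0,  0,  0,  0,  0]), array([-1.60000000e+00, -1.50000000e+00, -1.40000000e+00, -1.30000000e+00,
       -1.20000000e+00, -1.10000000e+00, -1.00000000e+00, -9.00000000e-01,
       -8.00000000e-01, -7.00000000e-01, -6.00000000e-01, -5.00000000e-01,
       -4.00000000e-01, -3.00000000e-01, -2.00000000e-01, -1.00000000e-01,
        1.33226763e-15,  1.00000000e-01,  2.00000000e-01,  3.00000000e-01,
        4.00000000e-01,  5.00000000e-01,  6.00000000e-01,  7.00000000e-01,
        8.00000000e-01]))
```

Ball is now at about 0.03 rad, so the finger is pushing it with 0.9 rad separation as planned. Leg height unchanged. Continuing.

>>> servo_tool(
  motion=[
    [0, 0, 0, 0, 0, 0.05, 0],
    [0, 0, 0, 0, 0, 0.05, 0],
    [0, 0, 0, 0, 0, 0.05, 0],
    [0, 0, 0, 0, 0, 0.05, 0],
    [0, 0, 0, 0, 0, 0.05, 0],
    [0, 0, 0, 0, 0, 0.05, 0],
    [0, 0, 0, 0, 0, 0.05, 0],
    [0, 0, 0, 0, 0, 0.05, 0],
    [0, 0, 0, 0, 0, 0.05, 0],
    [0, 0, 0, 0, 0, 0, 0],
    [0, 0, 0, 0, 0, 0, 0],
  ],
)

```text
time_s: 9.13
ee_pos: [0.5863, -0.1259, 0.158]
ee_rot: [0.0, 0.518, 0.855, 0.001]
force: [-1.1, 2.1, 6.2]
gripper_width: 0.0239
grasp_force: 50.8
```

```bash
sed -i 's/    print(n,np.hist.*/    print(n,len(a),np.median(a).round(3) if len(a) else None)/' m.py; python3 m.py
```

```text
[ 0.58630376 -0.12594305  0.15802371] [0.    0.518 0.855 0.001] [-1.1  2.1  6.2] [0.48 0.33 0.1 ] 50.78236189810923 [-0.38  0.44  0.72  1.58 -0.3   1.24  0.88]
cap [ 0.58294827 -0.12312164  0.21188004]
top 0 None
scene 55 -0.388
```

>>> servo_tool(
  motion=[
    [0, 0, 0, 0, 0, 0.04, 0],
    [0, 0, 0, 0, 0, 0.04, 0],
    [0, 0, 0, 0, 0, 0.04, 0],
    [0, 0, 0, 0, 0, 0, 0],
    [0, 0, 0, 0, 0, 0, 0],
  ],
)

```text
time_s: 9.7
ee_pos: [0.5864, -0.1259, 0.158]
ee_rot: [0.0, 0.569, 0.823, 0.001]
force: [-1.3, 3.4, 7.2]
gripper_width: 0.0237
grasp_force: 51.2
```

```bash
python3 m.py
```

```text
[ 0.58641834 -0.1259079   0.15804366] [0.    0.569 0.823 0.001] [-1.3  3.4  7.2] [0.48 0.24 0.17] 51.23732467076479 [-0.39  0.45  0.74  1.58 -0.32  1.24  0.77]
cap [ 0.58329063 -0.1229388   0.21189372]
top 0 None
scene 53 -0.503
```

>>> servo_tool(
  motion=[
    [0, 0, 0, 0, 0, 0.03, 0],
    [0, 0, 0, 0, 0, 0.03, 0],
    [0, 0, 0, 0, 0, 0, 0],
    [0, 0, 0, 0, 0, 0, 0],
  ],
)

```text
time_s: 10.18
ee_pos: [0.5865, -0.1259, 0.158]
ee_rot: [0.0, 0.593, 0.805, 0.001]
force: [-0.5, 2.7, 6.7]
gripper_width: 0.024
grasp_force: 51.5
```

```bash
python3 m.py
```

```text
[ 0.58645361 -0.12588108  0.15800693] [0.    0.593 0.805 0.001] [-0.5  2.7  6.7] [0.46 0.15 0.17] 51.52282475704851 [-0.4   0.45  0.76  1.58 -0.32  1.24  0.71]
cap [ 0.58351583 -0.12287987  0.2118555 ]
top 0 None
scene 52 -0.554
```

>>> servo_tool(
  motion=[
    [0, 0, 0, 0, 0, 0.03, 0],
    [0, 0, 0, 0, 0, 0.03, 0],
    [0, 0, 0, 0, 0, 0, 0],
    [0, 0, 0, 0, 0, 0, 0],
  ],
)

```text
time_s: 10.67
ee_pos: [0.5865, -0.1259, 0.158]
ee_rot: [0.0, 0.617, 0.787, 0.001]
force: [-0.5, 3.0, 6.5]
gripper_width: 0.024
grasp_force: 51.7
```

```bash
python3 m.py
```

```text
[ 0.58651814 -0.12587103  0.1580443 ] [0.    0.617 0.787 0.001] [-0.5  3.   6.5] [0.47 0.12 0.2 ] 51.65845330644515 [-0.41  0.45  0.77  1.58 -0.33  1.24  0.66]
cap [ 0.583759   -0.12284599  0.21186679]
top 0 None
scene 54 -0.603
```

>>> servo_tool(
  motion=[
    [0, 0, 0, 0, 0, 0.03, 0],
    [0, 0, 0, 0, 0, 0, 0],
    [0, 0, 0, 0, 0, 0, 0],
  ],
)

```text
time_s: 11.07
ee_pos: [0.5866, -0.1258, 0.158]
ee_rot: [0.0, 0.628, 0.778, 0.001]
force: [0.3, 2.7, 6.8]
gripper_width: 0.0238
grasp_force: 54.5
```

```bash
python3 m.py
```

```text
[ 0.58658449 -0.12576807  0.15803485] [0.    0.628 0.778 0.001] [0.3 2.7 6.8] [0.45 0.06 0.32] 54.53493397333659 [-0.41  0.46  0.78  1.58 -0.33  1.24  0.63]
cap [ 0.58385649 -0.12281457  0.21188348]
top 0 None
scene 55 -0.608
```

The ball has stalled at -0.608 and torque is rising, so the stop is reached. One small extra push, then hold.

>>> servo_tool(
  motion=[
    [0, 0, 0, 0, 0, 0.03, 0],
    [0, 0, 0, 0, 0, 0, 0],
    [0, 0, 0, 0, 0, 0, 0],
    [0, 0, 0, 0, 0, 0, 0],
    [0, 0, 0, 0, 0, 0, 0],
    [0, 0, 0, 0, 0, 0, 0],
  ],
)

```text
time_s: 11.72
ee_pos: [0.5867, -0.1256, 0.158]
ee_rot: [0.0, 0.64, 0.769, 0.001]
force: [0.5, 2.4, 6.4]
gripper_width: 0.024
grasp_force: 58.2
```

```bash
python3 m.py; python3 - <<'E'
from h import *
c=env.read_camera("scene"); s,w=wristcam()
A=cv2.resize(c["img"][195:315,240:340],None,fx=4,fy=4,interpolation=2)
B=cv2.resize(w["img"][200:360,270:370],None,fx=3,fy=3,interpolation=2)
im=np.zeros((480,710,3),np.uint8); im[:,:400]=A; im[:,405:705]=B
cv2.imwrite("pics/f.png",im[:,:,::-1])
E
```

```text
[ 0.58667164 -0.125628    0.15804445] [0.    0.64  0.769 0.001] [0.5 2.4 6.4] [0.5  0.08 0.66] 58.163714844267815 [-0.42  0.46  0.78  1.58 -0.34  1.24  0.6 ]
cap [ 0.58401976 -0.12281283  0.21186881]
top 0 None
scene 55 -0.612
```

View pics/f.png

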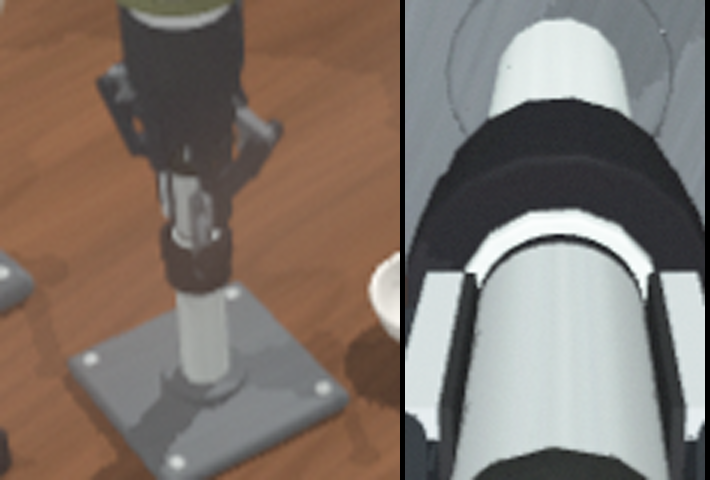

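The ring is still at the rim (wrist crop, about row 238), the lever is on its stop with torque up from 0.2 to 0.66 N m, and the leg is gripped at 58 N. Handing in.

```bash
python3 -c "
from workcell import env
print(env.sign_off())"
```

```text
the job is handed in; nothing more can be done
None
```

Handed in at about 12 s: the leg is gripped with its ring within about 1 mm of the sleeve's rim, and the lever is swung closed until it stalled against its stop; the hand-in did not report a verdict.

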